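# Pack the knobbed balance weights and stack the crate over them

## Robot

A 6-joint arm with a two-finger parallel gripper is mounted at the origin on a cart in front of the work surface, level with it; the furniture and walls round the work are solid. World frame = base frame: x ahead of the robot, y to its left, z up, the work surface at z = 0. Lengths are in m, angles in rad, forces in N, time in s.
With the tool pointing down it reaches from about 0.25 to 0.725 m from the base axis. Payload 4 kg.
Tool frame: the origin (TCP) lies midway between the tips of the shut fingers; the grasp point (between the pads) lies 19 mm behind it; z points along the fingers, y is the line along which they close (so a half turn about z gives the same grasp; the last joint's range is limited). The gripper opens to 85 mm and grips with 20 to 120 N. Pads are 22 mm wide; open, the fingers measure 114 mm over their backs; the gripper's body (76 mm by 85 mm) begins 54 mm behind the grasp point. The pads swing forward as they close: fully open they stand 13 mm farther back than shut.
Start: joints at [1.149, 0.241, 0.005, 1.335, 0, 1.571], TCP at [0.205, 0.456, 0.207] pointing down, gripper open.
Joint ranges: [-2.72, 2.72], [-1.05, 1.87], [-1.09, 1.28], [-1.99, 2.15], [-1.42, 1.44], [-3.14, 3.14]. Speed limits (rad/s): [2.79, 2.79, 3.14, 3.14, 3.14, 3.14].

## Interface

Orientations are given as a unit quaternion [x, y, z, w].
In Python, from workcell import monitor, vision, job gives the robot as it stands.
- The arm moves only by the tool move_arm, never from a script. Its argument "moves" is a list that holds one entry, the list of rows, each a list of 5 numbers: the shift along the world's x, y, z in m, then the turn about the world's z in degrees, then the opening in per cent of the stroke, from 0 (shut) to 100 (fully open). In form: [[[x, y, z, turn, gripper], ...]]. A call has 1 to 5 rows; each row is the pose to reach, as a shift and turn from the pose commanded when the call began; what a row does not reach only later rows make up. A row lasts 1/8 s, in which the tool goes at most 62.5 mm and 10.7 degrees, less where a joint would pass 70% of its speed; a pose out of reach is approached as far as the arm can. A call with a gripper value outside its range is refused whole. The fingers move at their own pace and stop on an object; the grip force is fixed at half the most. Time passes only in rows, so rows that repeat a pose let the fingers close. It gives the time, the measured TCP pose, the force, the opening and the grip force at its end, in the units of the state.
- monitor.get_obs(): the state, without advancing time (a new reading comes with each control period).
- vision.camera(name): name is "scene" or "top"; returns a dict with "color" (400x640x3 uint8, red, green, blue), "camera_matrix" (3x3 intrinsics, pixels), "k1" (the pictures are not rectified: a ray, as slopes to the right and down, at radius r is drawn at 1 + k1 r^2 times it, then the intrinsics apply), "eye" and "attitude" of the camera in the world. Camera axes: x right, y up, looking along -z (the intrinsics and any distortion apply to the point x, -y, -z); pixel columns grow to the right and rows downward; lengths in m; the calibration is good to about 2 mm. A picture is of the moment at which its call begins. There is no depth.
- job.job_done(): hands the job in; it is judged then, once.
The state is a dict: "clock": time; "joint_pos": joint angles; "joint_vel": joint speeds; "tau": joint torques, N m; "eef_pos": TCP position; "tool_rot": TCP orientation; "ft_force": force on the tool from outside, world axes, zero at the start; "ft_torque": the same for the moment, N m; "grip_width": finger opening in m; "grasp_force": force on a finger pad.
Only numpy, scipy, OpenCV 4.12 (cv2) and the standard library are available. Lean on these libraries where they do the work, as an engineer would, in place of code of your own. Each camera call takes 0.05 s, during which the arm holds its last target. There are 200 camera calls.

## Task

Pack the three knobbed brass balance weights into the grey crate with the black compartments, each upright in the compartment of its size (largest weight in the largest, smallest in the smallest), and leave the two straight-sided brass counterweights without knobs standing where they are. Then take the empty crate by its divider, turn it end for end against the packed crate and stack it squarely on top, so that it rests level on the ledges of the lower crate's columns instead of nesting down onto the weights. Set everything down gently, without letting it fall and without pressing on the weights.

Things in the scene. Friction and masses are not known exactly. Their poses are not given: they have to be found in the camera images.
- lower_crate: Fixed grey stack-nest crate holding the black compartments: rim 186x120 mm (x by y), base 170x106, 66 high, floor 3. Origin: centre of underside, x lengthwise; white card outside the +x end. Each long wall has two hollow columns standing out inward at x = +50 and -24 mm (24 wide, open below), each with a ledge on top 58 mm up, 8 below the rim; facing columns leave 82 mm (floor) to 90 mm.
- upper_crate: Empty loose crate of the same mould, 0.22 kg. Origin and axes likewise. Its divider, a 9 mm plate at x = 0 along y, has a top bar 42 to 60 mm up: grip it along x. Starts within 0.5 rad of the lower crate's heading and would nest so. Turned 180 deg against the lower, its base lands on the four ledges, underside 58 mm above the lower's, with 4 mm play each way inside the rim.
- large_cell: Largest black compartment, a square open tray fixed on the lower crate's floor: inside 50x50 mm, outside 54x54, 14.5 high, walls and floor 2. Origin: centre of its underside, axes parallel to the lower crate's. The three compartments stand in a row along the crate's x, 55 mm apart, in any order.
- medium_cell: Middle black compartment, likewise: inside 43x43 mm, outside 47x47, 12.5 high, walls and floor 2. Origin: centre of its underside.
- small_cell: Smallest black compartment, likewise: inside 35x35 mm, outside 39x39, 9.5 high, walls and floor 2. Origin: centre of its underside.
- large_weight: Largest knobbed brass weight, upright on the worktop: body 34 mm diameter to 22 mm, neck, knob 25 mm diameter between 33 and 38 mm, 40 mm high, about 0.2 kg. Origin: centre of its underside, z up.
- medium_weight: Middle knobbed brass weight: body 27 mm diameter, knob 20 mm diameter between 24 and 32 mm, 32 mm high, about 0.1 kg. Origin: centre of its underside, z up.
- small_weight: Smallest knobbed brass weight: 19 mm diameter, 21 mm high, about 0.02 kg; grips like a plain cylinder of 19 mm. Origin: centre of its underside, z up.
- large_counterweight: Look-alike that stays: straight brass cylinder 34 mm diameter, 38 mm high, flat top with a small dark hole and no knob, a fine groove round it, loose. Origin: centre of its underside.
- small_counterweight: Look-alike that stays: straight brass cylinder 27 mm diameter, 30 mm high, flat top with a small dark hole and no knob, loose. Origin: centre of its underside.
Not all that is in view belongs to the job. What is shaped like the small_cell but red is not meant.

How it is judged:
By the outcome, as a careful person would: the job done as asked, in the order asked, and still so for the second after the job is handed in, with the robot touching nothing.
It also fails if it takes over 99 s, if anything falls off the work surface, if the arm or the gripper's body presses on something with over 40 N, if the wrist force passes 120 N, or if a joint passes its speed limit or range.

## Working session

There is one attempt and no reset: what is moved stays moved. The work goes in short steps, Python scripts to look and compute and a tool call to move; the robot and the scene stay as the last step left them, time stands still between calls to the robot, and variables do not carry over. Pictures are saved under pics/ and viewed, at most 14 in all, crops included, and the job is handed in when it is done.

Besides the shell and the picture viewer there is one more tool, called after "Request:" as a command line: name --argument value ..., lists and objects as JSON in quotes. move_arm: Moves the arm, as the interface text tells. Its arguments: {"type":"object","properties":{"moves":{"type":"array","items":{"type":"array","items":{"type":"array","items":{"type":"number"}}}}},"required":["moves"]}

```bash
mkdir -p pics; cat > h.py <<'E'
import numpy as np, cv2
from workcell import monitor, vision, job
from scipy.spatial.transform import Rotation as R
def cam(n): return vision.camera(n)
def save(im,name,box=None,s=1):
    if box: im=im[box[1]:box[3],box[0]:box[2]]
    cv2.imwrite('pics/'+name,cv2.resize(im[:,:,::-1],None,fx=s,fy=s,interpolation=cv2.INTER_CUBIC))
def rot(c):
    a=np.array(c['attitude'],float)
    return a if a.shape==(3,3) else R.from_quat(a).as_matrix()
def pix2w(c,u,v,z):
    K=np.array(c['camera_matrix']);d=np.array([(u-K[0,2])/K[0,0],(v-K[1,2])/K[1,1]])
    p=d.copy()
    for _ in range(20): p=d/(1+c['k1']*(p@p))
    r=rot(c)@np.array([p[0],-p[1],-1]); e=np.array(c['eye'])
    return e+r*(z-e[2])/r[2]
def w2pix(c,P):
    q=rot(c).T@(np.array(P)-np.array(c['eye'])); p=np.array([q[0],-q[1]])/-q[2]
    p=p*(1+c['k1']*(p@p)); K=np.array(c['camera_matrix'])
    return K[0,0]*p[0]+K[0,2],K[1,1]*p[1]+K[1,2]
E
python3 - <<'E'
from h import *
for n in('scene','top'):
    c=cam(n); save(c['color'],n+'0.png',s=1.25); print(n,c['eye'],c['attitude'],c['camera_matrix'],c['k1'])
    np.save(n+'0.npy',c,allow_pickle=True)
print(monitor.get_obs())
E
```

```text
scene [-0.15389008 -0.43609445  0.53357678] [ 0.45098631 -0.22884492 -0.38478134  0.77212996] [[493.44168902   0.         322.17977241]
 [  0.         493.44168902 203.76706157]
 [  0.           0.           1.        ]] -0.035798250437120725
top [0.36564431 0.0642878  1.06651989] [-0.06179513  0.06222811  0.70850172 -0.70023877] [[507.42004598   0.         324.96012775]
 [  0.         507.42004598 205.82194229]
 [  0.           0.           1.        ]] -0.0465752848162277
{'clock': 0.1, 'joint_pos': array([ 1.14897535e+00,  2.41333630e-01,  3.83849591e-03,  1.33517418e+00,
       -3.24004718e-05,  1.57080156e+00]), 'joint_vel': array([ 0.00049298, -0.00315572,  0.00378401,  0.00103273, -0.00035543,
       -0.00056362]), 'tau': array([-1.07452484e-03, -3.73136401e+01,  2.53009915e+01,  1.08102348e-02,
       -5.42272915e-05, -2.47675928e-06]), 'eef_pos': array([0.2044708 , 0.45561071, 0.2060962 ]), 'tool_rot': array([ 2.09352753e-01,  9.77839735e-01, -9.19133690e-04, -1.80211593e-04]), 'ft_force': array([-0.95580293, -0.14012052, -0.57190645]), 'ft_torque': array([-0.04386805,  0.04771627,  0.03507903]), 'grasp_force': 0.0, 'grip_width': 0.08535669080698602}
```

View pics/top0.png

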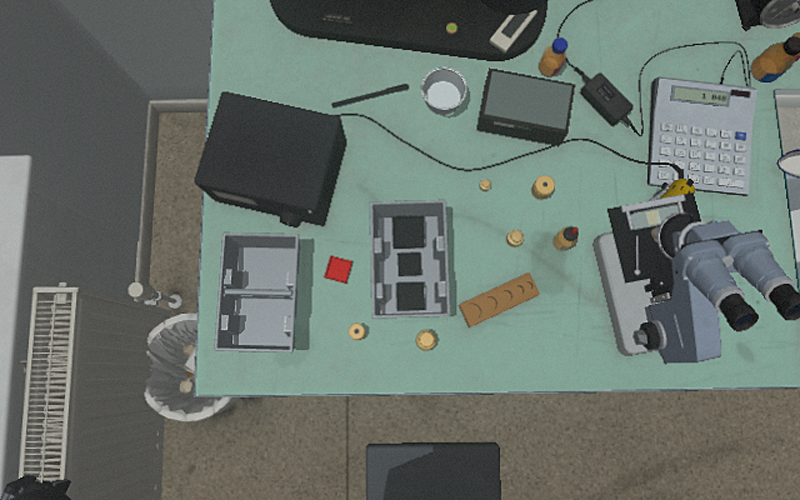

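View pics/scene0.png

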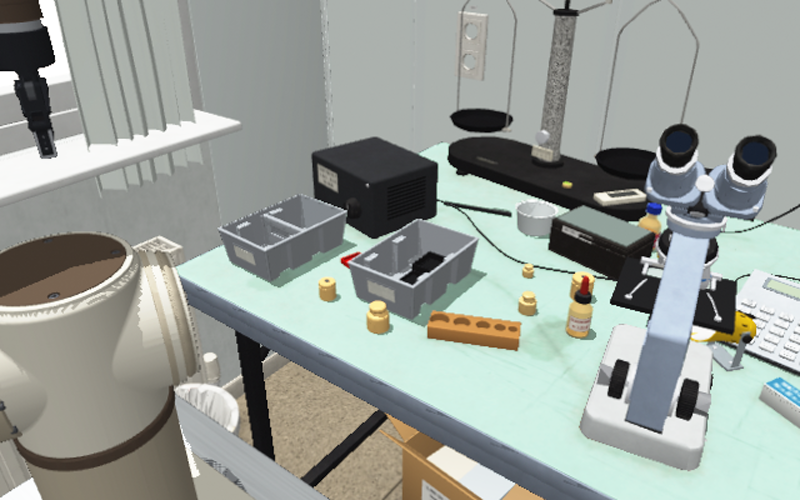

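Top view (1.25x scale): upper crate is near (258,293) and lower crate near (411,260). There are brass parts at (357,331), (427,340), (515,238), (485,185) and (543,187), and the red tray is at (338,270). I'll enlarge to tell knobs from holes.

```bash
python3 - <<'E'
from h import *
c=np.load('top0.npy',allow_pickle=True).item(); im=c['color']
save(im,'crop1.png',(270,130,470,290),4)
save(im,'crop2.png',(165,150,375,290),3.8)
E
```

```text
(no output)
```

View pics/crop1.png

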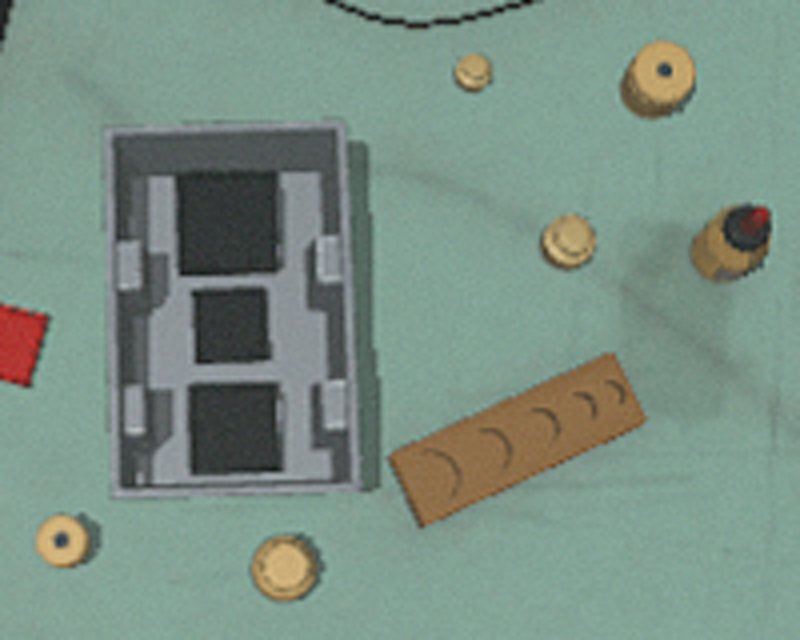

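View pics/crop2.png

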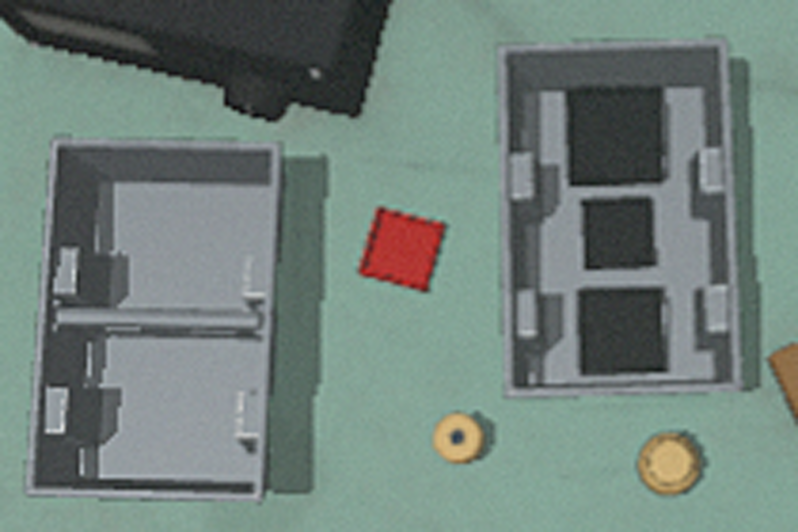

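Top crop: knobbed weights sit at crop1 (285,565) large, (570,240) medium and (473,71) small. The pieces with a dark hole, at (660,78) and (62,540), are the counterweights and stay. The large, small and medium cells run top to bottom. Both crates have their columns shifted toward the robot, so +x points at the robot.

```bash
cat >> h.py <<'E'
def c1(u,v): return 270+(u+.5)/4-.5,130+(v+.5)/4-.5
def c2(u,v): return 165+(u+.5)/3.8-.5,150+(v+.5)/3.8-.5
E
python3 - <<'E'
from h import *
np.set_printoptions(precision=4,suppress=True)
c=np.load('top0.npy',allow_pickle=True).item(); s=np.load('scene0.npy',allow_pickle=True).item()
def crate(name,px,h=.066):
    P=np.array([pix2w(c,*p,h)[:2] for p in px]) # order: farL,farR,nearR,nearL
    ax=(P[3]-P[0]+P[2]-P[1]); ay=P[0]-P[1]+P[3]-P[2]
    print(name,P.mean(0),'yaw(x axis to robot)',np.degrees(np.arctan2(ax[1],ax[0])),'perp',np.degrees(np.arctan2(ay[1],ay[0])),'len',np.linalg.norm(ax)/2,np.linalg.norm(ay)/2)
    return P
A=crate('lower',[c1(*p) for p in[(106,127),(344,121),(359,491),(113,497)]])
B=crate('upper',[c2(*p) for p in[(52,141),(281,144),(263,499),(27,493)]])
for n,p,z in[('large',(286,563),.039),('med',(572,236),.032),('small',(475,67),.021),('largeCW',(663,71),.038),('smallCW',(62,539),.03),
 ('Lcell',(228,222),.0175),('Scell',(230,326),.0125),('Mcell',(236,428),.0155),('Lbody',(284,569),.022)]:
    w=pix2w(c,*c1(*p),z); print(n,w[:2],'scene1.25',np.array(w2pix(s,w))*1.25)
print([tuple(np.array(w2pix(s,[*p,.066]))*1.25) for p in np.r_[A,B]])
w=np.array([pix2w(c,*c2(*p),.06)[:2] for p in[(60,317),(262,318)]]);print('bar',w,w.mean(0))
save(s['color'],'crop3.png',(165,140,485,290),2.5)
E
```

```text
lower [0.5425 0.0581] yaw(x axis to robot) -179.03787274217558 perp 90.76855013681761 len 0.1882240765543177 0.12121844305886782
upper [0.4912 0.3008] yaw(x axis to robot) 178.13710182166275 perp 88.29902018060547 len 0.1863478983613796 0.12251416501480018
large [0.4156 0.0316] scene1.25 [377.3735 304.7522]
med [ 0.5835 -0.1207] scene1.25 [526.5567 293.2966]
small [ 0.6788 -0.0747] scene1.25 [527.062  264.9378]
largeCW [ 0.6705 -0.1716] scene1.25 [581.961  276.6346]
smallCW [0.4295 0.145 ] scene1.25 [326.1384 280.7927]
Lcell [0.5962 0.0585] scene1.25 [432.6202 262.1434]
Scell [0.5413 0.0581] scene1.25 [413.5566 278.3344]
Mcell [0.4869 0.0557] scene1.25 [394.3204 291.6887]
Lbody [0.4134 0.0321] scene1.25 [376.2896 315.1008]
[(np.float64(416.9686442040142), np.float64(218.1329514743473)), (np.float64(477.72352238841023), np.float64(237.48945194243066)), (np.float64(411.5456409448864), np.float64(286.95791230557995)), (np.float64(346.51622659429336), np.float64(261.51594891554026)), (np.float64(298.52489249820843), np.float64(193.5884235910425)), (np.float64(346.31540019706), np.float64(211.04026238832552)), (np.float64(264.60969882452406), np.float64(250.30341030088465)), (np.float64(216.85061215160076), np.float64(228.00608803775833))]
bar [[0.4922 0.3529]
 [0.4906 0.2459]] [0.4914 0.2994]
```

View pics/crop3.png

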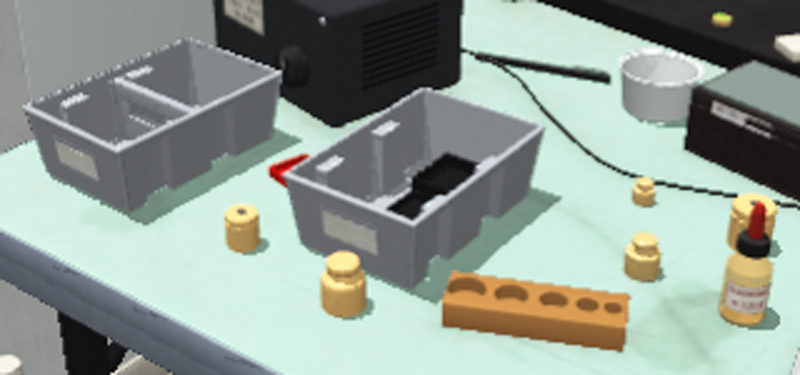

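Scene crop agrees: large knob at (343,262), medium (643,243), small (643,183), and white cards on the near ends of both crates. I'll go to the large weight first.

Request:
move_arm --moves '[[[0.024,-0.048,0,5,50],[0.048,-0.096,0,10,50],[0.072,-0.144,0,15,50],[0.096,-0.192,0,20,50],[0.12,-0.24,0,24,50]]]'

```text
clock: 0.72
eef_pos: [0.325, 0.2145, 0.2067]
tool_rot: [0.0, 1.0, -0.0, -0.0]
ft_force: [0.8, 1.0, 0.6]
grip_width: 0.0426
grasp_force: 0.0
```

Request:
move_arm --moves '[[[0.023,-0.046,-0.02,0,50],[0.046,-0.092,-0.04,0,50],[0.069,-0.138,-0.06,0,50],[0.09,-0.184,-0.08,0,50],[0.09,-0.184,-0.08,0,50]]]'

```text
clock: 1.35
eef_pos: [0.414, 0.0294, 0.1251]
tool_rot: [0.005, 1.0, -0.0, -0.002]
ft_force: [-0.4, 0.7, -0.5]
grip_width: 0.0427
grasp_force: 0.0
```

```bash
cat >> h.py <<'E'
def st():
    o=monitor.get_obs(); m=R.from_quat(o['tool_rot']).as_matrix()
    print('t',o['clock'],'p',np.round(o['eef_pos'],4),'yawy',round(np.degrees(np.arctan2(m[1,1],m[0,1])),2),'z',np.round(m[:,2],3),'q6',round(o['joint_pos'][5],2),'F',np.round(o['ft_force'],1),'w',round(o['grip_width'],4),'g',o['grasp_force'])
E
python3 -c "
from h import *
st()"
```

```text
t 1.35 p [0.414  0.0294 0.1251] yawy 89.47 z [-0.004 -0.001 -1.   ] q6 0.08 F [-0.4  0.7 -0.5] w 0.0427 g 0.0
```

Request:
move_arm --moves '[[[0,0,-0.035,0,50],[0,0,-0.065,0,50],[0,0,-0.085,0,50],[0,0,-0.098,0,50],[0,0,-0.1,0,50]]]'

```text
clock: 1.98
eef_pos: [0.414, 0.0328, 0.0265]
tool_rot: [0.001, 1.0, 0.0, -0.001]
ft_force: [-1.0, -0.3, 1.0]
grip_width: 0.0424
grasp_force: 0.0
```

```bash
python3 - <<'E'
from h import *
st()
t=cam('top');s=cam('scene')
a=t['color'][230:300,290:390];b=s['color'][190:290,240:380]
cv2.imwrite('pics/c4.png',np.hstack([cv2.resize(a,None,fx=4,fy=4,interpolation=2),cv2.resize(b,(392,280),interpolation=2)])[:,:,::-1])
E
```

```text
t 1.975 p [0.414  0.0328 0.0265] yawy 89.89 z [-0.001  0.    -1.   ] q6 0.08 F [-1.  -0.3  1. ] w 0.0424 g 0.0
```

View pics/c4.png

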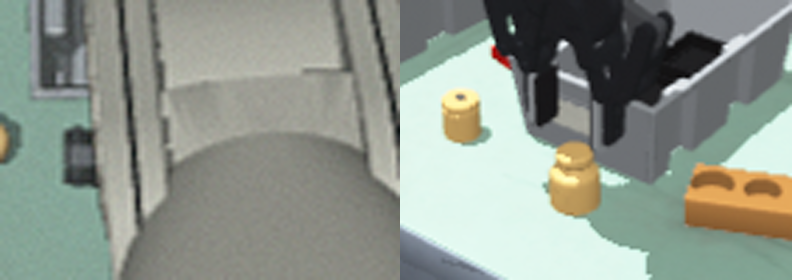

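The top view is blocked by the arm. In the scene half, the tips at (545,120)/(612,140) look high or behind the weight at (575,180). I'll check with numbers.

```bash
python3 - <<'E'
from h import *
st(); s=cam('scene'); save(s['color'],'c5.png',(260,180,360,290),6)
def pc(p): u,v=w2pix(s,p); return round((u-260)*6),round((v-180)*6)
for z in(0,.026,.031,.04): print(z,pc([.415,.032,z]))
E
```

```text
t 2.075 p [0.415  0.0326 0.0273] yawy 89.87 z [ 0.001  0.    -1.   ] q6 0.08 F [ 0.1 -0.5  0.1] w 0.0428 g 0.0
0 (251, 490)
0.026 (250, 419)
0.031 (249, 405)
0.04 (249, 381)
```

View pics/c5.png

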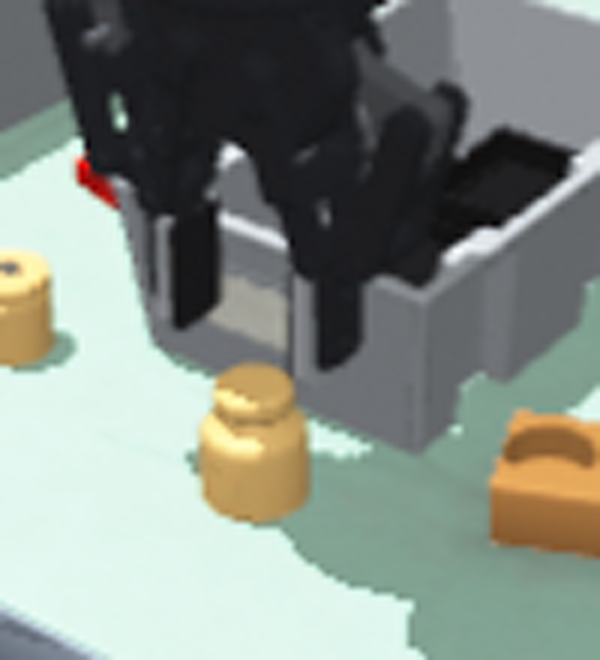

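Tips appear about 55 px (crop) higher than predicted. I'll raise a little, shut the fingers in the air and compare with the known TCP.

Request:
move_arm --moves '[[[0,0,0.03,0,0],[0,0,0.03,0,0],[0,0,0.03,0,0],[0,0,0.03,0,0],[0,0,0.03,0,0]]]'

```text
clock: 2.75
eef_pos: [0.4142, 0.0321, 0.0564]
tool_rot: [0.001, 1.0, -0.0, -0.001]
ft_force: [-0.5, -0.3, 0.3]
grip_width: -0.0
grasp_force: 0.0
```

```bash
python3 - <<'E'
from h import *
st(); s=cam('scene'); save(s['color'],'c6.png',(260,160,360,270),5)
o=monitor.get_obs()['eef_pos']
u,v=w2pix(s,o); print(round((u-260)*5),round((v-160)*5))
E
```

```text
t 2.75 p [0.4142 0.0321 0.0564] yawy 89.83 z [-0.001 -0.    -1.   ] q6 0.08 F [-0.5 -0.3  0.3] w -0.0 g 0.0
205 379
```

View pics/c6.png

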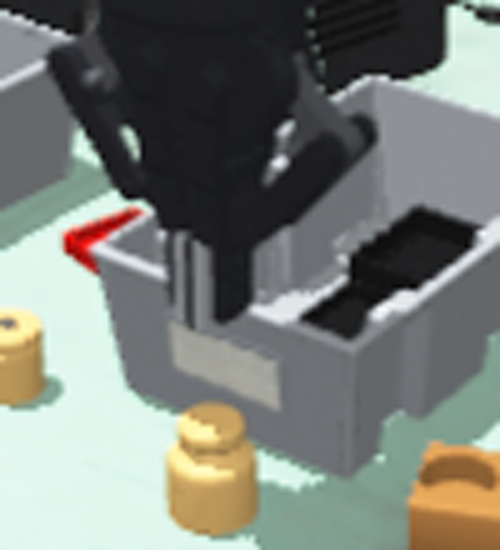

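Tips are drawn at (210,325) against a predicted (205,379), about 20 mm higher than reported. I'll straddle the weight wider and lower, then look at the contact geometry.

Request:
move_arm --moves '[[[0,0,0,0,62],[0,0,0,0,62],[0,0,-0.015,0,62],[0,0,-0.03,0,62],[0,0,-0.044,0,62]]]'

```text
clock: 3.42
eef_pos: [0.4147, 0.0322, 0.0125]
tool_rot: [0.001, 1.0, -0.0, 0.0]
ft_force: [0.9, -1.0, 0.8]
grip_width: 0.0531
grasp_force: 0.0
```

```bash
python3 - <<'E'
from h import *
st(); s=cam('scene'); save(s['color'],'c7.png',(260,180,360,290),5)
E
```

```text
t 3.425 p [0.4147 0.0322 0.0125] yawy 89.83 z [ 0. -0. -1.] q6 0.08 F [ 0.9 -1.   0.8] w 0.0531 g 0.0
```

View pics/c7.png

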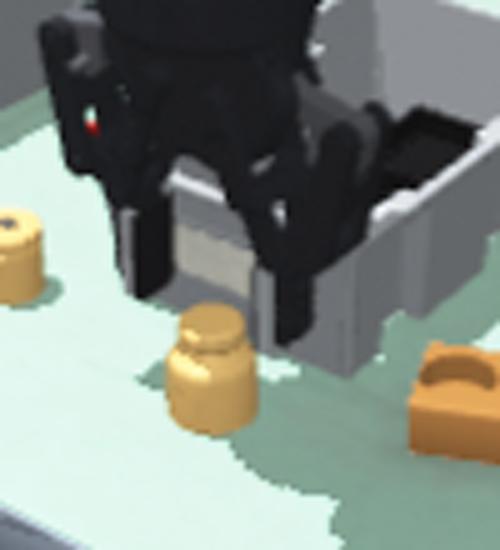

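```bash
python3 - <<'E'
from h import *
t=cam('top'); s=np.load('scene0.npy',allow_pickle=True).item()
c=np.load('top0.npy',allow_pickle=True).item()
for z in(.06,.09,.12): print(z,pix2w(t,310,269.5,z))
# check scene calibration for crate corners: scene crop3 near-corner rim pixel
for p in[(290,178),(415,230),(545,127),(427,90)]:
    print(pix2w(s,165+p[0]/2.5,140+p[1]/2.5,.066))
print('wt base via scene',pix2w(s,260+212/5,180+420/5,.0))
save(t['color'],'c8.png',(270,200,400,300),6)
E
```

```text
0.06 [0.41705009 0.09361096 0.06      ]
0.09 [0.41551791 0.09273696 0.09      ]
0.12 [0.41398572 0.09186297 0.12      ]
[0.44631993 0.10646311 0.066     ]
[ 0.44456863 -0.01132744  0.066     ]
[ 0.63541261 -0.0040869   0.066     ]
[0.63266784 0.11212461 0.066     ]
wt base via scene [0.40993975 0.02653408 0.        ]
```

View pics/c8.png

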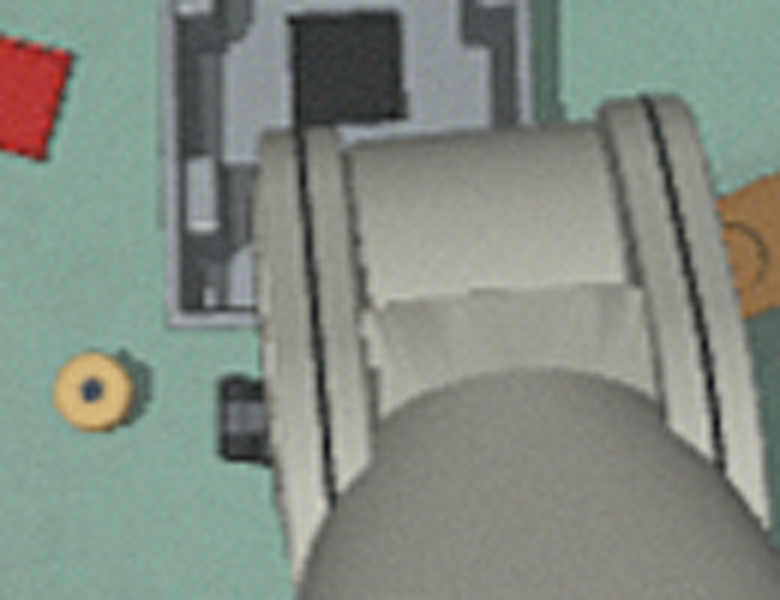

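The top crop shows the gripper knuckle at (240,415), x ≈ 0.416, so the lateral position is right. Only the tip height is unclear. Going down to TCP z ≈ 3 mm and closing is safe either way, and the width (25 or 34 mm) will tell.

Request:
move_arm --moves '[[[0,0,-0.003,0,62],[0,0,-0.006,0,62],[0,0,-0.009,0,62],[0,0,-0.009,0,50],[0,0,-0.009,0,42]]]'

```text
clock: 4.15
eef_pos: [0.4148, 0.0322, 0.004]
tool_rot: [0.001, 1.0, 0.0, 0.0]
ft_force: [-0.6, 0.2, -0.3]
grip_width: 0.0358
grasp_force: 0.0
```

Request:
move_arm --moves '[[[0,0,0,0,36],[0,0,0,0,30],[0,0,0,0,24],[0,0,0,0,20],[0,0,0,0,20]]]'

```text
clock: 4.78
eef_pos: [0.415, 0.0326, 0.0043]
tool_rot: [0.001, 1.0, 0.0, 0.0]
ft_force: [-0.8, 2.1, 5.6]
grip_width: 0.0213
grasp_force: 58.5
```

```bash
python3 - <<'E'
from h import *
st(); s=cam('scene'); save(s['color'],'c9.png',(260,180,360,290),5)
E
```

```text
t 4.775 p [0.415  0.0326 0.0043] yawy 89.85 z [ 0.001  0.001 -1.   ] q6 0.08 F [-0.8  2.1  5.6] w 0.0213 g 58.46383078450117
```

View pics/c9.png

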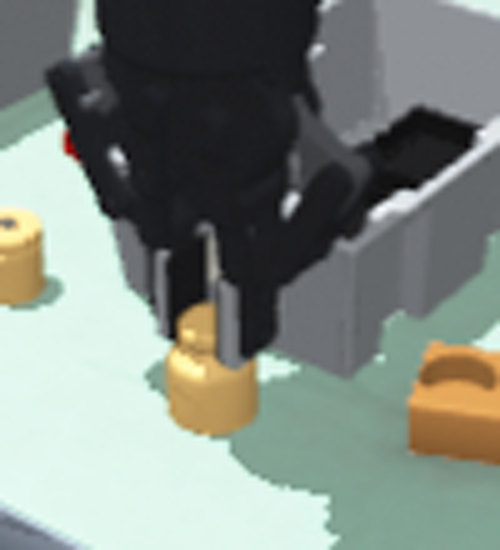

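Grip holds: 58 N, tips at crop (165,335)/(230,367), just above the body top with the knob between the pads. Test lift.

Request:
move_arm --moves '[[[0,0,0.003,0,20],[0,0,0.008,0,20],[0,0,0.02,0,20],[0,0,0.04,0,20],[0,0,0.04,0,20]]]'

```text
clock: 5.45
eef_pos: [0.4165, 0.0322, 0.0456]
tool_rot: [0.001, 1.0, 0.0, 0.002]
ft_force: [0.3, 0.3, -2.8]
grip_width: 0.0212
grasp_force: 58.9
```

```bash
python3 - <<'E'
from h import *
st(); s=cam('scene'); save(s['color'],'c10.png',(260,170,360,280),5)
E
```

```text
t 5.45 p [0.4165 0.0322 0.0456] yawy 89.83 z [ 0.004  0.    -1.   ] q6 0.08 F [ 0.3  0.3 -2.8] w 0.0212 g 58.88151000362541
```

View pics/c10.png

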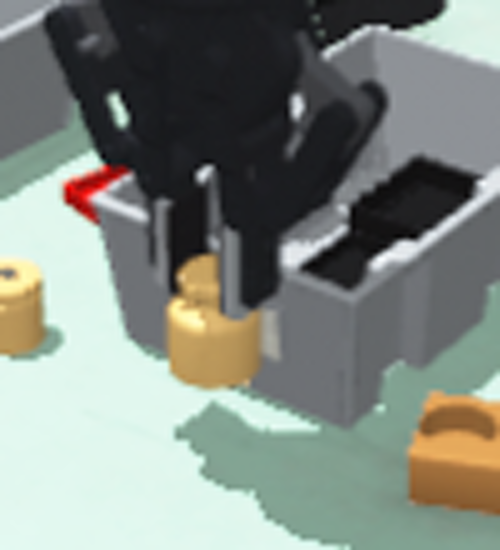

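Weight is lifted and upright. The gripped piece sits about 20 mm below where the nominal tip would put it, and I'll account for that by keeping the same offset. Carry it to the large cell.

Request:
move_arm --moves '[[[0,0,0.03,0,20],[0,0,0.06,0,20],[0.02,0.003,0.075,0,20],[0.055,0.008,0.075,0,20],[0.095,0.014,0.075,0,20]]]'

```text
clock: 6.12
eef_pos: [0.51, 0.0462, 0.1185]
tool_rot: [0.002, 1.0, -0.0, -0.0]
ft_force: [0.7, -0.0, -2.1]
grip_width: 0.0214
grasp_force: 59.2
```

Request:
move_arm --moves '[[[0.04,0.006,0,0,20],[0.07,0.01,0,0,20],[0.086,0.0125,0,0,20],[0.086,0.0125,0,0,20],[0.086,0.0125,-0.02,0,20]]]'

```text
clock: 6.75
eef_pos: [0.596, 0.0587, 0.0994]
tool_rot: [0.001, 1.0, 0.0, 0.001]
ft_force: [0.0, -0.7, -1.4]
grip_width: 0.0215
grasp_force: 59.2
```

Request:
move_arm --moves '[[[0,0,-0.03,0,20],[0,0,-0.055,0,20],[0,0,-0.075,0,20],[0,0,-0.082,0,20],[0,0,-0.084,0,20]]]'

```text
clock: 7.38
eef_pos: [0.595, 0.0586, 0.0147]
tool_rot: [0.001, 1.0, -0.0, -0.001]
ft_force: [-0.2, -0.3, -2.6]
grip_width: 0.0212
grasp_force: 59.2
```

Request:
move_arm --moves '[[[0,0,-0.002,0,20],[0,0,-0.004,0,20],[0,0,-0.005,0,20],[0,0,-0.0055,0,20],[0,0,-0.0055,0,20]]]'

```text
clock: 8.0
eef_pos: [0.5958, 0.0587, 0.0095]
tool_rot: [0.001, 1.0, 0.0, 0.0]
ft_force: [-0.9, 0.6, -1.9]
grip_width: 0.0215
grasp_force: 59.2
```

Request:
move_arm --moves '[[[0,0,-0.0005,0,20],[0,0,-0.001,0,20],[0,0,-0.001,0,20]]]'

```text
clock: 8.38
eef_pos: [0.596, 0.0588, 0.0094]
tool_rot: [0.001, 1.0, 0.0, 0.001]
ft_force: [-2.0, 0.3, 4.7]
grip_width: 0.0213
grasp_force: 59.9
```

Contact felt. Release and lift.

Request:
move_arm --moves '[[[0,0,0,0,30],[0,0,0,0,36],[0,0,0,0,42],[0,0,0,0,42],[0,0,0.01,0,42]]]'

```text
clock: 9.0
eef_pos: [0.5948, 0.0585, 0.0178]
tool_rot: [0.001, 1.0, -0.0, -0.001]
ft_force: [0.7, 0.2, 0.3]
grip_width: 0.0357
grasp_force: 0.0
```

Request:
move_arm --moves '[[[0,0,0.03,0,42],[0,0,0.06,0,42],[0,0,0.09,0,42],[0,-0.03,0.1,0,42],[0,-0.08,0.1,0,42]]]'

```text
clock: 9.62
eef_pos: [0.5972, -0.0207, 0.121]
tool_rot: [-0.0, 1.0, 0.0, 0.002]
ft_force: [0.5, -0.3, -0.1]
grip_width: 0.0364
grasp_force: 0.0
```

```bash
python3 - <<'E'
from h import *
st()
E
```

```text
t 9.625 p [ 0.5972 -0.0207  0.121 ] yawy 90.04 z [ 0.005  0.    -1.   ] q6 -0.04 F [ 0.5 -0.3 -0.1] w 0.0364 g 0.0
```

Request:
move_arm --moves '[[[-0.006,-0.05,0,0,46],[-0.012,-0.09,0,0,46],[-0.0125,-0.099,0,0,46],[-0.0125,-0.099,0,0,46],[-0.0125,-0.099,-0.03,0,46]]]'

```text
clock: 10.25
eef_pos: [0.5862, -0.1195, 0.0911]
tool_rot: [0.001, 1.0, -0.0, 0.003]
ft_force: [0.2, -0.3, 0.0]
grip_width: 0.0395
grasp_force: 0.0
```

Request:
move_arm --moves '[[[0,0,-0.03,0,46],[0,0,-0.055,0,46],[0,0,-0.074,0,46],[0,0,-0.083,0,46],[0,0,-0.0865,0,46]]]'

```text
clock: 10.88
eef_pos: [0.5834, -0.1192, 0.0017]
tool_rot: [0.001, 1.0, 0.0, -0.0]
ft_force: [-0.5, -0.3, 0.7]
grip_width: 0.0393
grasp_force: 0.0
```

Request:
move_arm --moves '[[[0,0,0,0,40],[0,0,0,0,32],[0,0,0,0,26],[0,0,0,0,20],[0,0,0,0,14]]]'

```text
clock: 11.5
eef_pos: [0.5839, -0.1207, 0.0027]
tool_rot: [0.002, 1.0, -0.0, 0.001]
ft_force: [-0.1, -0.8, 3.5]
grip_width: 0.0138
grasp_force: 58.6
```

```bash
python3 - <<'E'
from h import *
st()
E
```

```text
t 11.5 p [ 0.5839 -0.1207  0.0027] yawy 89.82 z [ 0.002 -0.    -1.   ] q6 -0.2 F [-0.1 -0.8  3.5] w 0.0138 g 58.55624930933118
```

Width of 13.8 mm (and 21.3 before) fits the pads holding the neck under the knob, which is secure. Lift and carry to the medium cell.

Request:
move_arm --moves '[[[0,0,0.004,0,14],[0,0,0.015,0,14],[0,0,0.04,0,14],[0,0,0.075,0,14],[0,0,0.115,0,14]]]'

```text
clock: 12.12
eef_pos: [0.5825, -0.1201, 0.1177]
tool_rot: [0.001, 1.0, 0.0, -0.001]
ft_force: [-0.3, -0.2, -1.2]
grip_width: 0.014
grasp_force: 58.6
```

Request:
move_arm --moves '[[[-0.015,0.027,0,0,14],[-0.035,0.064,0,0,14],[-0.06,0.11,0,0,14],[-0.08,0.147,0,0,14],[-0.0965,0.177,0,0,14]]]'

```text
clock: 12.75
eef_pos: [0.4856, 0.0581, 0.1175]
tool_rot: [0.001, 1.0, 0.0, 0.0]
ft_force: [0.0, -0.1, -0.9]
grip_width: 0.0137
grasp_force: 58.7
```

Request:
move_arm --moves '[[[0,0,0,0,14],[0,0,-0.03,0,14],[0,0,-0.06,0,14],[0,0,-0.085,0,14],[0,0,-0.104,0,14]]]'

```text
clock: 13.38
eef_pos: [0.4869, 0.0558, 0.0121]
tool_rot: [0.002, 1.0, -0.0, -0.0]
ft_force: [-0.3, -1.0, -0.4]
grip_width: 0.014
grasp_force: 58.7
```

Request:
move_arm --moves '[[[0,0,-0.003,0,14],[0,0,-0.005,0,14],[0,0,-0.0055,0,14],[0,0,-0.0055,0,14]]]'

```text
clock: 13.88
eef_pos: [0.4873, 0.0567, 0.0081]
tool_rot: [0.001, 1.0, 0.0, 0.001]
ft_force: [0.8, -0.2, -1.2]
grip_width: 0.014
grasp_force: 58.7
```

Request:
move_arm --moves '[[[0,0,-0.0005,0,14],[0,0,-0.001,0,14],[0,0,-0.001,0,14]]]'

```text
clock: 14.25
eef_pos: [0.4878, 0.0566, 0.0077]
tool_rot: [0.001, 1.0, -0.0, 0.001]
ft_force: [-1.5, -1.2, 5.0]
grip_width: 0.0139
grasp_force: 59.8
```

Request:
move_arm --moves '[[[0,0,0,0,22],[0,0,0,0,30],[0,0,0,0,38],[0,0,0,0,38],[0,0,0.01,0,38]]]'

```text
clock: 14.88
eef_pos: [0.4857, 0.0566, 0.016]
tool_rot: [0.001, 1.0, -0.0, -0.001]
ft_force: [0.0, -0.7, 0.3]
grip_width: 0.0324
grasp_force: 0.0
```

Request:
move_arm --moves '[[[0,0,0.03,0,38],[0,0,0.06,0,38],[0,0,0.1,0,38],[0.04,-0.027,0.1,0,38],[0.082,-0.056,0.1,0,38]]]'

```text
clock: 15.5
eef_pos: [0.5703, 0.0006, 0.1187]
tool_rot: [0.001, 1.0, 0.0, 0.002]
ft_force: [0.9, 0.5, 0.1]
grip_width: 0.0323
grasp_force: 0.0
```

```bash
python3 - <<'E'
from h import *
st()
E
```

```text
t 15.5 p [0.5703 0.0006 0.1187] yawy 89.93 z [ 0.003  0.    -1.   ] q6 0.0 F [0.9 0.5 0.1] w 0.0323 g 0.0
```

Request:
move_arm --moves '[[[0.04,-0.027,0,0,38],[0.08,-0.055,0,0,38],[0.11,-0.075,0,0,38],[0.11,-0.075,0,0,38],[0.11,-0.075,-0.03,0,38]]]'

```text
clock: 16.12
eef_pos: [0.6807, -0.0745, 0.0893]
tool_rot: [0.002, 1.0, -0.0, 0.003]
ft_force: [0.2, 0.8, 0.3]
grip_width: 0.032
grasp_force: 0.0
```

Request:
move_arm --moves '[[[0,0,-0.03,0,38],[0,0,-0.055,0,38],[0,0,-0.075,0,38],[0,0,-0.082,0,38],[0,0,-0.086,0,38]]]'

```text
clock: 16.75
eef_pos: [0.6786, -0.0739, 0.001]
tool_rot: [0.001, 1.0, 0.0, 0.0]
ft_force: [0.6, 0.2, 0.2]
grip_width: 0.0325
grasp_force: 0.0
```

Request:
move_arm --moves '[[[0,0,-0.003,0,38],[0,0,-0.006,0,38],[0,0,-0.008,0,38],[0,0,-0.0095,0,38],[0,0,-0.0095,0,38]]]'

```text
clock: 17.38
eef_pos: [0.6786, -0.0743, -0.0092]
tool_rot: [0.001, 1.0, 0.0, -0.0]
ft_force: [-0.5, -1.1, 0.7]
grip_width: 0.0325
grasp_force: 0.0
```

```bash
python3 - <<'E'
from h import *
st(); s=cam('scene'); save(s['color'],'c11.png',(385,160,475,250),6)
for z in(0,.021):
    u,v=w2pix(s,[.679,-.0747,z]);print((u-385)*6,(v-160)*6)
E
```

```text
t 17.375 p [ 0.6786 -0.0743 -0.0092] yawy 89.83 z [-0.  0. -1.] q6 -0.11 F [-0.5 -1.1  0.7] w 0.0325 g 0.0
214.01557190499352 363.4630054350041
220.3334559182423 311.4632602225443
```

View pics/c11.png

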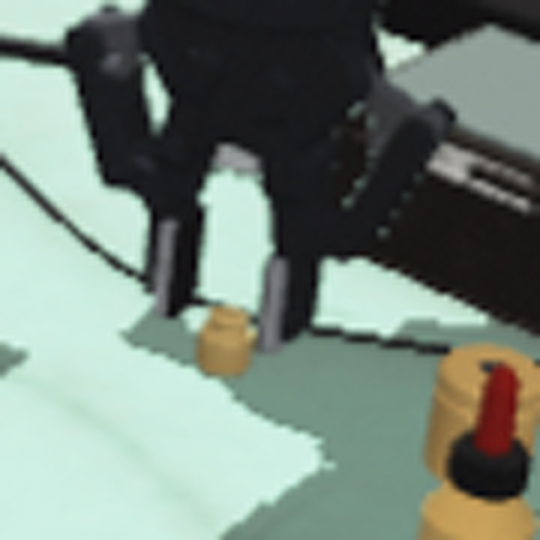

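The picture shows tips at (163,310)/(270,348), about 18 mm above the table, with the small weight between them at (225,345). Lower 4.5 mm more, then close.

Request:
move_arm --moves '[[[0,0,-0.002,0,38],[0,0,-0.0035,0,38],[0,0,-0.0045,0,38],[0,0,-0.0045,0,32],[0,0,-0.0045,0,26]]]'

```text
clock: 18.05
eef_pos: [0.6788, -0.0743, -0.0135]
tool_rot: [0.001, 1.0, -0.0, 0.0]
ft_force: [0.6, 0.3, 0.1]
grip_width: 0.0221
grasp_force: 0.0
```

Request:
move_arm --moves '[[[0,0,0,0,20],[0,0,0,0,14],[0,0,0,0,10],[0,0,0,0,10]]]'

```text
clock: 18.55
eef_pos: [0.679, -0.0743, -0.0133]
tool_rot: [0.001, 1.0, -0.0, 0.0]
ft_force: [-0.7, -0.3, 1.6]
grip_width: 0.0162
grasp_force: 58.7
```

```bash
python3 - <<'E'
from h import *
st()
E
```

```text
t 18.55 p [ 0.679  -0.0743 -0.0133] yawy 89.83 z [ 0.001 -0.    -1.   ] q6 -0.11 F [-0.7 -0.3  1.6] w 0.0162 g 58.67547333240509
```

Request:
move_arm --moves '[[[0,0,0.004,0,10],[0,0,0.015,0,10],[0,0,0.045,0,10],[0,0,0.085,0,10],[0,0,0.12,0,10]]]'

```text
clock: 19.18
eef_pos: [0.679, -0.0744, 0.1086]
tool_rot: [0.001, 1.0, -0.0, 0.001]
ft_force: [0.9, 0.6, 0.7]
grip_width: 0.0158
grasp_force: 58.6
```

Request:
move_arm --moves '[[[-0.02,0.019,0,0,10],[-0.052,0.05,0,0,10],[-0.085,0.081,0,0,10],[-0.115,0.11,0,0,10],[-0.138,0.132,0,0,10]]]'

```text
clock: 19.8
eef_pos: [0.5395, 0.0588, 0.1073]
tool_rot: [0.001, 1.0, 0.0, 0.0]
ft_force: [-0.1, -0.6, 0.9]
grip_width: 0.0157
grasp_force: 58.6
```

Request:
move_arm --moves '[[[0,0,0,0,10],[0,0,-0.03,0,10],[0,0,-0.06,0,10],[0,0,-0.09,0,10],[0,0,-0.106,0,10]]]'

```text
clock: 20.42
eef_pos: [0.5406, 0.057, -0.0008]
tool_rot: [0.002, 1.0, -0.0, -0.001]
ft_force: [0.9, -0.7, -0.3]
grip_width: 0.0157
grasp_force: 58.6
```

Request:
move_arm --moves '[[[0,0,-0.003,0,10],[0,0,-0.006,0,10],[0,0,-0.008,0,10],[0,0,-0.0085,0,10]]]'

```text
clock: 20.92
eef_pos: [0.5412, 0.0577, -0.0074]
tool_rot: [0.001, 1.0, 0.0, 0.001]
ft_force: [-0.6, -0.7, -0.6]
grip_width: 0.0157
grasp_force: 58.6
```

Request:
move_arm --moves '[[[0,0,-0.0005,0,10],[0,0,-0.001,0,10],[0,0,-0.001,0,10]]]'

```text
clock: 21.3
eef_pos: [0.5411, 0.0578, -0.0083]
tool_rot: [0.001, 1.0, 0.0, 0.0]
ft_force: [-0.5, -0.1, 4.9]
grip_width: 0.016
grasp_force: 59.1
```

Request:
move_arm --moves '[[[0,0,0,0,18],[0,0,0,0,24],[0,0,0,0,32],[0,0,0,0,32],[0,0,0.01,0,32]]]'

```text
clock: 21.92
eef_pos: [0.5397, 0.0575, 0.0003]
tool_rot: [0.001, 1.0, -0.0, -0.001]
ft_force: [-0.3, -0.4, -0.2]
grip_width: 0.0273
grasp_force: 0.0
```

Request:
move_arm --moves '[[[0,0,0.03,0,32],[0,0,0.06,0,32],[0,0,0.1,0,32],[0,0,0.14,0,32],[-0.01,0.03,0.18,0,32]]]'

```text
clock: 22.55
eef_pos: [0.5311, 0.0866, 0.1829]
tool_rot: [0.003, 1.0, -0.0, 0.001]
ft_force: [0.8, 0.3, 0.3]
grip_width: 0.0272
grasp_force: 0.0
```

Request:
move_arm --moves '[[[-0.01,0.045,0,-10,32],[-0.02,0.09,0,-20,32],[-0.03,0.135,0,-30,32],[-0.035,0.18,0,-40,32],[-0.04,0.212,0,-50,32]]]'

```text
clock: 23.18
eef_pos: [0.4903, 0.3017, 0.1817]
tool_rot: [0.426, 0.905, 0.0, 0.0]
ft_force: [1.0, -0.6, 0.5]
grip_width: 0.0272
grasp_force: 0.0
```

```bash
python3 - <<'E'
from h import *
st(); t=cam('top')
im=t['color']; a=cv2.resize(im[150:270,290:370],None,fx=5,fy=5,interpolation=2)
s=cam('scene'); b=cv2.resize(s['color'][160:260,280:400],(400,333),interpolation=2)
np.save('top1.npy',t,allow_pickle=True)
H=np.zeros((600,800,3),np.uint8); H[:,:400]=a; H[:333,400:]=b
cv2.imwrite('pics/c12.png',H[:,:,::-1])
E
```

```text
t 23.175 p [0.4903 0.3017 0.1817] yawy 39.58 z [ 0.001  0.001 -1.   ] q6 1.43 F [ 1.  -0.6  0.5] w 0.0272 g 0.0
```

View pics/c12.png

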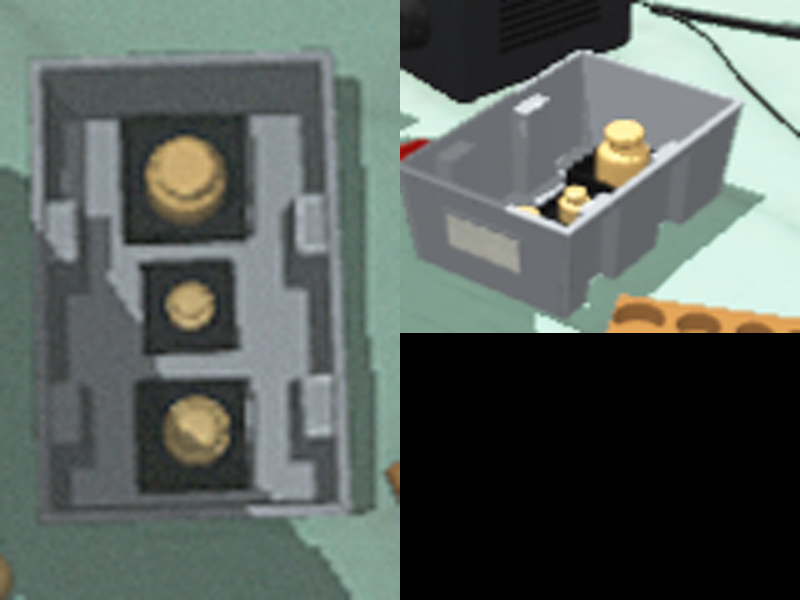

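All three weights stand upright, centred in their cells: large (185,175), small (190,305), medium (197,430). That was the last picture allowed, so from here I use numbers. I'll refine both crate poses by fitting the rim outline.

```bash
cat > fit.py <<'E'
from h import *
from scipy.optimize import minimize
def fit(c,x0,z=.066,L=(.186,.120),sides=(0,1,2,3)):
    g=cv2.GaussianBlur(c['color'],(0,0),.8).astype(np.float32)
    G=sum(cv2.Sobel(g[:,:,k],cv2.CV_32F,1,0)**2+cv2.Sobel(g[:,:,k],cv2.CV_32F,0,1)**2 for k in range(3))**.5
    l,w=L[0]/2,L[1]/2; s=np.linspace(-.95,.95,60)
    S=[np.c_[l+0*s,w*s],np.c_[-l+0*s,w*s],np.c_[l*s,w+0*s],np.c_[l*s,-w+0*s]]
    q=np.vstack([S[i] for i in sides])
    def f(p):
        a=np.radians(p[2]*100); M=np.array([[np.cos(a),-np.sin(a)],[np.sin(a),np.cos(a)]])
        P=q@M.T+p[:2]
        uv=np.array([w2pix(c,[*r,z]) for r in P],np.float32)
        return -cv2.remap(np.minimum(G,250),uv[:,0].copy(),uv[:,1].copy(),cv2.INTER_LINEAR).mean()
    best=None
    for dx in(-.003,0,.003):
      for dy in(-.003,0,.003):
        x=[x0[0]+dx,x0[1]+dy,x0[2]/100]
        r=minimize(f,x,method='Nelder-Mead',options=dict(initial_simplex=[x,[x[0]+.002,x[1],x[2]],[x[0],x[1]+.002,x[2]],[x[0],x[1],x[2]+.01]],xatol=1e-5,fatol=1e-3))
        if best is None or r.fun<best.fun: best=r
    return np.round(best.x*[1,1,100],4),round(best.fun,1)
E
python3 - <<'E'
from fit import *
for n in('top0','scene0'):
    c=np.load(n+'.npy',allow_pickle=True).item()
    d=[0,0] if n=='top0' else [-.003,-.006]
    for nm,x0 in(('lower',[.5425,.0581,.9]),('upper',[.4912,.3005,-1.5])):
        print(n,nm,fit(c,[x0[0]+d[0],x0[1]+d[1],x0[2]]))
E
```

```text
top0 lower (array([0.54  , 0.0561, 1.0661]), np.float64(-185.9))
top0 upper (array([ 0.4885,  0.3   , -1.9428]), np.float64(-199.5))
scene0 lower (array([0.5399, 0.0538, 0.1847]), np.float64(-240.6))
scene0 upper (array([ 0.4905,  0.2978, -1.4577]), np.float64(-209.6))
```

```bash
python3 - <<'E'
from fit import *
c=np.load('top1.npy',allow_pickle=True).item()
for n,p,z,r in(('L',(186,165),.044,(.596,.0588)),('S',(191,299),.026,(.541,.0578)),('M',(198,424),.037,(.4878,.0566)),('Lbody',(186,184),.027,0),('Mbody',(197,432),.02,0)):
    print(n,pix2w(c,290+(p[0]+.5)/5-.5,150+(p[1]+.5)/5-.5,z)[:2],r)
h=cv2.cvtColor(c['color'],cv2.COLOR_RGB2HSV); m=cv2.inRange(h,(8,70,60),(30,255,255))[150:270,290:370]
n,_,s,ce=cv2.connectedComponentsWithStats(m)
for i in range(1,n):
    if s[i,4]>20: print(s[i],ce[i],pix2w(c,290+s[i,0]+(s[i,2]-1)/2,150+ce[i][1],.022)[:2])
print(fit(c,[.5415,.057,.9]))
E
```

```text
L [0.59570348 0.05822454] (0.596, 0.0588)
S [0.54264887 0.05674198] (0.541, 0.0578)
M [0.48900151 0.05462008] (0.4878, 0.0566)
Lbody [0.59137589 0.05822435] 0
Mbody [0.48770714 0.05491877] 0
[ 29  27  16  18 225] [36.64       35.33777778] [0.59475663 0.05879868]
[33 56 10 10 73] [37.90410959 60.71232877] [0.54055863 0.05737425]
[ 33  79  13  14 147] [38.95918367 85.68707483] [0.48812483 0.05492819]
(array([0.5402, 0.056 , 0.9699]), np.float64(-167.4))
```

Image-to-robot bias is about −1 mm in y. Now to the divider bar.

Request:
move_arm --moves '[[[0,0.001,-0.01,-10,36],[-0.0005,0.0015,-0.02,-20,36],[-0.0005,0.0015,-0.03,-30.5,36],[-0.0005,0.0015,-0.04,-41.4,36],[-0.0005,0.0015,-0.04,-41.4,36]]]'

```text
clock: 23.9
eef_pos: [0.4898, 0.3001, 0.1406]
tool_rot: [0.716, 0.698, -0.001, -0.0]
ft_force: [-0.2, 0.7, -1.1]
grip_width: 0.0306
grasp_force: 0.0
```

Request:
move_arm --moves '[[[0,0,-0.03,0,36],[0,0,-0.06,0,36],[0,0,-0.09,0,36],[0,0,-0.11,0,36],[0,0,-0.122,0,36]]]'

```text
clock: 24.52
eef_pos: [0.4902, 0.3007, 0.0185]
tool_rot: [0.716, 0.698, -0.0, -0.0]
ft_force: [-0.0, 0.4, 0.4]
grip_width: 0.0307
grasp_force: 0.0
```

```bash
python3 - <<'E'
from h import *
st()
E
```

```text
t 24.525 p [0.4902 0.3007 0.0185] yawy -1.42 z [-0. -0. -1.] q6 2.15 F [-0.   0.4  0.4] w 0.0307 g 0.0
```

Request:
move_arm --moves '[[[0,0,0,-0.3,26],[0,0,0,-0.3,20],[0,0,0,-0.3,14],[0,0,0,-0.3,8],[0,0,0,-0.3,3]]]'

```text
clock: 25.15
eef_pos: [0.4912, 0.3017, 0.0202]
tool_rot: [0.718, 0.696, 0.001, 0.0]
ft_force: [1.0, -1.3, 5.7]
grip_width: 0.0073
grasp_force: 59.7
```

Request:
move_arm --moves '[[[0,0,0,0,3],[0,0,0.003,0,3],[0,0,0.008,0,3],[0,0,0.015,0,3],[0,0,0.015,0,3]]]'

```text
clock: 25.78
eef_pos: [0.4907, 0.3015, 0.0346]
tool_rot: [0.719, 0.695, 0.001, 0.0]
ft_force: [-0.2, 0.3, -1.6]
grip_width: 0.0073
grasp_force: 58.7
```

```bash
python3 - <<'E'
from h import *
st(); print(monitor.get_obs()['ft_torque'])
E
```

```text
t 25.775 p [0.4907 0.3015 0.0346] yawy -1.87 z [ 0.001  0.001 -1.   ] q6 2.15 F [-0.2  0.3 -1.6] w 0.0073 g 58.72342586517334
[-0.02152763 -0.00033148  0.01066683]
```

Crate lifted. Raise it, move clear of the instrument box and turn it end for end.

Request:
move_arm --moves '[[[0,0,0.025,0,3],[0,0,0.06,0,3],[-0.005,-0.01,0.095,0,3],[-0.01,-0.03,0.125,0,3],[-0.015,-0.05,0.14,0,3]]]'

```text
clock: 26.4
eef_pos: [0.4757, 0.2509, 0.1756]
tool_rot: [0.718, 0.696, 0.001, 0.0]
ft_force: [0.3, 0.1, -1.4]
grip_width: 0.0077
grasp_force: 58.8
```

Request:
move_arm --moves '[[[0,-0.02,0,6,3],[0,-0.04,0,14,3],[0,-0.06,0,22,3],[0,-0.08,0,30,3],[0,-0.1,0,38,3]]]'

```text
clock: 27.02
eef_pos: [0.4744, 0.1498, 0.173]
tool_rot: [0.451, 0.892, -0.001, -0.001]
ft_force: [0.7, 1.4, -1.2]
grip_width: 0.0074
grasp_force: 58.8
```

Request:
move_arm --moves '[[[0,-0.01,0,9,3],[0,-0.02,0,18,3],[0,-0.03,0,27,3],[0,-0.04,0,36,3],[0,-0.05,0,45,3]]]'

```text
clock: 27.65
eef_pos: [0.4743, 0.1002, 0.173]
tool_rot: [0.075, 0.997, -0.0, -0.001]
ft_force: [0.3, -0.2, -2.7]
grip_width: 0.0075
grasp_force: 58.8
```

Request:
move_arm --moves '[[[0.01,-0.008,0,9,3],[0.02,-0.016,0,18,3],[0.03,-0.024,0,27,3],[0.04,-0.03,0,36,3],[0.05,-0.036,0,45,3]]]'

```text
clock: 28.28
eef_pos: [0.5246, 0.0643, 0.1729]
tool_rot: [-0.312, 0.95, 0.0, -0.001]
ft_force: [-1.0, 0.4, -1.8]
grip_width: 0.0073
grasp_force: 58.8
```

Request:
move_arm --moves '[[[0.005,-0.002,0,9,3],[0.01,-0.004,0,18,3],[0.0155,-0.007,0,27,3],[0.0155,-0.007,0,36,3],[0.0155,-0.007,0,44,3]]]'

```text
clock: 28.9
eef_pos: [0.5398, 0.0575, 0.1728]
tool_rot: [-0.645, 0.764, 0.001, -0.001]
ft_force: [-0.5, -0.1, -1.3]
grip_width: 0.0076
grasp_force: 58.8
```

Request:
move_arm --moves '[[[0,0,0,6,3],[0,0,0,10.5,3],[0,0,0,10.5,3],[0,0,0,10.5,3]]]'

```text
clock: 29.4
eef_pos: [0.5403, 0.0579, 0.1734]
tool_rot: [0.71, -0.704, -0.0, 0.0]
ft_force: [-0.3, 0.4, -1.8]
grip_width: 0.008
grasp_force: 58.8
```

```bash
python3 - <<'E'
from fit import *
st(); print(monitor.get_obs()['ft_torque']); o=monitor.get_obs()['eef_pos']
c=cam('scene'); np.save('scene2.npy',c,allow_pickle=True)
z=o[2]-.0202+.066; print(z,fit(c,[o[0]-.002,o[1]-.004,.9],z=z))
E
```

```text
t 29.4 p [0.5403 0.0579 0.1734] yawy -179.45 z [-0.001 -0.    -1.   ] q6 -1.47 F [-0.3  0.4 -1.8] w 0.008 g 58.76281499862671
[ 0.03541274 -0.03814119  0.017243  ]
0.21923874690230305 (array([ 0.5452,  0.0549, -0.8942]), np.float64(-187.5))
```

Request:
move_arm --moves '[[[0,0,-0.02,0.4,3],[0,0,-0.045,0.4,3],[0,0,-0.065,0.4,3],[0,0,-0.08,0.4,3],[0,0,-0.08,0.4,3]]]'

```text
clock: 30.08
eef_pos: [0.5396, 0.058, 0.0927]
tool_rot: [0.713, -0.701, -0.001, 0.001]
ft_force: [-0.2, 0.3, -1.7]
grip_width: 0.0074
grasp_force: 58.7
```

```bash
python3 - <<'E'
from fit import *
st(); o=monitor.get_obs()['eef_pos']; z=o[2]-.0202+.066
c=cam('scene'); np.save('scene3.npy',c,allow_pickle=True); t=cam('top')
s=np.load('scene0.npy',allow_pickle=True).item(); t0=np.load('top0.npy',allow_pickle=True).item()
for sd in((1,3),(1,2,3)):
    print(sd,'lower0',fit(s,[.54,.053,.9],sides=sd),'lower now',fit(c,[.54,.053,.9],sides=sd),'upper',fit(c,[.54,.053,.9],z=z,sides=sd))
print('top: lower0',fit(t0,[.541,.057,.9]),'upper',fit(t,[.541,.057,.9],z=z),fit(t,[.541,.057,.9],z=z,sides=(0,2,3)))
E
```

```text
t 30.075 p [0.5396 0.058  0.0927] yawy -178.99 z [-0.003 -0.    -1.   ] q6 -1.48 F [-0.2  0.3 -1.7] w 0.0074 g 58.74791622161865
(1, 3) lower0 (array([0.5392, 0.0544, 1.1422]), np.float64(-249.8)) lower now (array([0.5389, 0.0544, 0.6888]), np.float64(-201.7)) upper (array([0.5357, 0.0527, 0.6493]), np.float64(-222.9))
(1, 2, 3) lower0 (array([0.5391, 0.0537, 0.4712]), np.float64(-243.9)) lower now (array([0.5388, 0.0544, 0.7163]), np.float64(-165.7)) upper (array([0.5358, 0.0515, 1.6057]), np.float64(-198.0))
top: lower0 (array([0.54  , 0.0561, 1.0934]), np.float64(-186.0)) upper (array([ 0.5496,  0.0597, -6.9028]), np.float64(-71.5)) (array([ 0.5497,  0.0597, -6.9682]), np.float64(-89.8))
```

Request:
move_arm --moves '[[[0.002,0.001,0,0,3],[0.002,0.001,-0.003,0,3],[0.002,0.001,-0.006,0,3],[0.002,0.001,-0.009,0,3],[0.002,0.001,-0.009,0,3]]]'

```text
clock: 30.8
eef_pos: [0.5423, 0.0591, 0.0845]
tool_rot: [0.713, -0.701, -0.0, 0.0]
ft_force: [-0.2, -0.2, -0.8]
grip_width: 0.0074
grasp_force: 58.8
```

Request:
move_arm --moves '[[[0,0,-0.001,0,3],[0,0,-0.002,0,3],[0,0,-0.003,0,3],[0,0,-0.004,0,3],[0,0,-0.004,0,3]]]'

```text
clock: 31.42
eef_pos: [0.5426, 0.0592, 0.0808]
tool_rot: [0.713, -0.701, -0.0, 0.0]
ft_force: [0.1, -0.5, -1.8]
grip_width: 0.0071
grasp_force: 58.8
```

Base is inside the rim without contact. Settle gently.

Request:
move_arm --moves '[[[0,0,-0.0005,0,3],[0,0,-0.001,0,3],[0,0,-0.0015,0,3],[0,0,-0.0015,0,3]]]'

```text
clock: 31.92
eef_pos: [0.5426, 0.0592, 0.0793]
tool_rot: [0.713, -0.701, -0.0, 0.0]
ft_force: [0.7, -0.0, -2.7]
grip_width: 0.0073
grasp_force: 58.8
```

Request:
move_arm --moves '[[[0,0,-0.0005,0,3],[0,0,-0.001,0,3],[0,0,-0.001,0,3]]]'

```text
clock: 32.3
eef_pos: [0.5427, 0.0592, 0.0784]
tool_rot: [0.713, -0.701, -0.0, 0.0]
ft_force: [0.3, -0.1, -1.1]
grip_width: 0.007
grasp_force: 58.8
```

Request:
move_arm --moves '[[[0,0,-0.0005,0,3],[0,0,-0.0005,0,3]]]'

```text
clock: 32.55
eef_pos: [0.5428, 0.0592, 0.0782]
tool_rot: [0.713, -0.701, 0.0, -0.0]
ft_force: [-0.8, 0.7, 0.4]
grip_width: 0.0075
grasp_force: 59.2
```

Request:
move_arm --moves '[[[0,0,-0.0005,0,3],[0,0,-0.0005,0,3]]]'

```text
clock: 32.8
eef_pos: [0.5428, 0.0592, 0.0782]
tool_rot: [0.713, -0.701, 0.0, -0.0]
ft_force: [-2.1, 0.7, 5.0]
grip_width: 0.007
grasp_force: 59.8
```

```bash
python3 - <<'E'
from fit import *
st(); print(monitor.get_obs()['ft_torque']); c=cam('scene')
for sd in((1,3),(1,2,3)):
    print(sd,'lower',fit(c,[.54,.053,.9],sides=sd),'upper',fit(c,[.54,.053,.9],z=.124,sides=sd))
E
```

```text
t 32.8 p [0.5428 0.0592 0.0782] yawy -178.96 z [ 0.001  0.    -1.   ] q6 -1.48 F [-2.1  0.7  5. ] w 0.007 g 59.82072293758392
[-0.00548885  0.61595656 -0.05117226]
(1, 3) lower (array([0.5478, 0.0542, 0.7167]), np.float64(-198.1)) upper (array([0.5384, 0.0539, 1.0987]), np.float64(-222.5))
(1, 2, 3) lower (array([0.5385, 0.054 , 0.6247]), np.float64(-169.3)) upper (array([0.5377, 0.0528, 1.6523]), np.float64(-195.9))
```

Upper and lower agree within about 1 mm, at the right height. Release and withdraw.

Request:
move_arm --moves '[[[0,0,0.0005,0,3],[0,0,0.0005,0,8],[0,0,0.0005,0,14],[0,0,0.0005,0,24],[0,0,0.0005,0,34]]]'

```text
clock: 33.48
eef_pos: [0.5428, 0.0591, 0.0776]
tool_rot: [0.713, -0.701, -0.0, 0.0]
ft_force: [0.6, -0.4, 0.1]
grip_width: 0.0292
grasp_force: 0.0
```

Request:
move_arm --moves '[[[0,0,0.01,0,34],[0,0,0.03,0,34],[0,0,0.06,0,34],[0,0,0.1,0,34],[-0.03,0,0.12,0,34]]]'

```text
clock: 34.1
eef_pos: [0.5151, 0.0593, 0.2009]
tool_rot: [0.713, -0.701, 0.002, -0.002]
ft_force: [-0.7, 0.3, 0.4]
grip_width: 0.0288
grasp_force: 0.0
```

Request:
move_arm --moves '[[[-0.03,0.05,0,0,34],[-0.06,0.1,0,0,34],[-0.09,0.15,0,0,34],[-0.12,0.2,0,0,34],[-0.12,0.2,0,0,34]]]'

```text
clock: 34.72
eef_pos: [0.3909, 0.2623, 0.1988]
tool_rot: [0.716, -0.698, -0.0, -0.001]
ft_force: [0.4, -0.6, 0.6]
grip_width: 0.0288
grasp_force: 0.0
```

```bash
python3 - <<'E'
from fit import *
st(); c=cam('scene'); t=cam('top')
for sd in((1,3),(1,2,3),(0,1,2,3)):
    print(sd,'upper',fit(c,[.5395,.054,.9],z=.124,sides=sd))
for z in(.122,.124,.126): print('top upper',z,fit(t,[.5415,.057,.9],z=z))
# counterweights unmoved?
for n,k,p,zz in(('top0',t,(.4295,.145),.03),('top0',t,(.6705,-.1716),.038)):
    a=np.load('top0.npy',allow_pickle=True).item()['color']; u,v=map(int,w2pix(t,[*p,zz]))
    pa=a[v-8:v+8,u-8:u+8]; r=cv2.matchTemplate(t['color'][v-14:v+14,u-14:u+14],pa,cv2.TM_CCOEFF_NORMED); print(cv2.minMaxLoc(r)[1::2],'expect (6,6)')
E
```

```text
t 34.725 p [0.3909 0.2623 0.1988] yawy -178.56 z [ 0.001  0.001 -1.   ] q6 -1.01 F [ 0.4 -0.6  0.6] w 0.0288 g 0.0
(1, 3) upper (array([0.5478, 0.0532, 1.3239]), np.float64(-232.5))
(1, 2, 3) upper (array([0.5391, 0.0617, 1.3578]), np.float64(-224.1))
(0, 1, 2, 3) upper (array([0.5463, 0.062 , 1.1313]), np.float64(-225.2))
top upper 0.122 (array([0.5407, 0.0556, 1.0716]), np.float64(-180.4))
top upper 0.124 (array([0.5401, 0.0556, 0.9892]), np.float64(-179.7))
top upper 0.126 (array([0.5394, 0.0557, 0.9912]), np.float64(-178.9))
(0.8775980472564697, (6, 6)) expect (6,6)
(0.9934332966804504, (6, 6)) expect (6,6)
```

Top view: upper crate (0.5401, 0.0556, 0.99°) against lower (0.5402, 0.0560, 0.97°). They are aligned and the counterweights haven't moved. Handing in.

```bash
python3 -c "
from workcell import job
print(job.job_done())"
```

```text
the job is handed in; nothing more can be done
None
```

The job is handed in at about 35 s: the three knobbed weights stand upright in their matching compartments, the turned crate is stacked on the ledges within about 1 mm of square, and both counterweights are where they were.

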